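# Clear the light panel and hold the long cuvette in the light for its macro shot

## Task

With the scraper block, sweep the four chips of broken glass off the white light panel into the steel tray at its front edge (glass must not be touched with the fingers), and stand the block upright on the table again, clear of panel and tray. Then take the long cuvette, the oblong one of the three in the slotted stand, by its two frosted long sides only, never touching its clear end windows, and finish while still holding it upright in mid-air in the light path: centred on the line from lamp to lens, about midway between them, one clear window facing squarely to the lamp and the other to the lens. Do not put it down or let go at the end; do not bump the camera or the lamp, and leave everything else where it stands.

Things in the scene. Friction and masses are not known exactly. Their poses are not given: they have to be found in the camera images.
- light_mid (a point): point in the air midway between lamp and lens on the light path (the line joining the centres of their fronts), 135 mm above the table, 100 mm above the light panel; y axis along the light path from lens to lamp, x axis to the panel's rear edge, z up. Panel, tray, camera and lamp are fixed together and share these axes. The 180 mm between lens and lamp is clear
- panel_top (a point): centre of the top face of the white light panel: a flat slab, 210 mm in x, 300 mm in y, top face 35 mm above the table, no raised rim; axes as light_mid
- tray_floor (a point): centre of the floor of the shallow sheet-steel tray that stands against the panel's front edge (-x side, towards the robot): 110 mm in x, 300 mm in y, floor 2 mm above the table, rim 20 mm above the table on its other three sides, open towards the panel, whose edge drops 33 mm to it; axes as light_mid
- lens_front (a point): centre of the front of the camera's black macro lens, 66 mm across, 90 mm from light_mid along -y; the camera (128 x 42 mm, up to 197 mm high) stands behind it on a round-footed post and reaches to 260 mm from light_mid
- lamp_front (a point): centre of the front of the LED spot lamp, a grey tube 60 mm across, its front 90 mm from light_mid along +y; it reaches back to 260 mm from light_mid (round foot included) and up to 175 mm high
- camera: the camera on its post, fixed; same origin and axes as the panel's underside centre
- lamp: the lamp on its post, fixed; same origin and axes as the panel's underside centre
- chip0_center (a point): centre of a loose, flat chip of greenish glass, about 26 x 20 mm and 8 mm thick, 11 g, lying on the light panel, within 60 mm of the panel's centre line in y and 55 mm of it in x
- chip1_center (a point): centre of a loose, flat chip of greenish glass, about 26 x 20 mm and 8 mm thick, 11 g, lying on the light panel, within 60 mm of the panel's centre line in y and 55 mm of it in x
- chip2_center (a point): centre of a loose, flat chip of greenish glass, about 26 x 20 mm and 8 mm thick, 11 g, lying on the light panel, within 60 mm of the panel's centre line in y and 55 mm of it in x
- chip3_center (a point): centre of a loose, flat chip of greenish glass, about 26 x 20 mm and 8 mm thick, 11 g, lying on the light panel, within 60 mm of the panel's centre line in y and 55 mm of it in x
- block_center (a point): centre (32 mm up) of the scraper block, loose, about 160 g, standing on the table: a black rubber foot 34 mm in x, 130 mm in y, 14 mm high with straight edges, and on it a wooden grip 24 mm in x, 104 mm in y, up to 64 mm height; z up. Grip it across the 24 mm; sweep with a long edge of the foot
- block: the same scraper block; origin at the centre of its underside
- stand: the slotted cuvette stand, fixed, grey plastic 52 mm in x, 200 mm in y, 22 mm high, with one slot 15.5 mm wide and 12 mm deep along y; three cuvettes stand in the slot about 55 mm apart, in any order. Origin at the centre of its underside
- cuvette_center (a point): centre (22.5 mm up) of the loose long cuvette: 25 g, 12.5 mm in x, 22.5 mm in y, 45 mm high, white stopper 3 mm proud on top, z up. Long sides (+x and -x, 12.5 mm apart) are frosted; narrow ends (+y and -y, 22.5 mm apart) are the clear windows. Frosted sides face the slot's walls; its upper 33 mm stands free above the stand
- cuvette: the same long cuvette; origin at the centre of its underside
- square_cell_a: a square cuvette, 12.5 x 12.5 x 45 mm, in the same slot: leave alone; origin at its underside
- square_cell_b: a second square cuvette like it: leave alone
- lens_cap: black lens cap lying on the table, 68 mm across, 11 mm high: leave alone
- blower: black rubber air blower standing on the table, 62 mm across, 100 mm high: leave alone
- tape_dispenser: tape dispenser, 150 x 55 mm, 86 mm high: leave alone
- cleaner: white bottle, 52 mm across, 110 mm high: leave alone
- small_carton: small carton, 105 x 80 mm, 62 mm high: leave alone
Things that resemble listed ones, but are neither listed nor needed, are in the scene too. What is shaped like the block but red is not meant.

How it is judged:
On the way, in this order (a step that is already met when the one before it is completed fails the run):
1. all four chips lie in the tray, swept there while the block is in the hand (x of chip0_center in the frame of tray_floor between -0.058 and 0.053 m and y of chip0_center in the frame of tray_floor between -0.15 and 0.15 m and height (world z) of each of chip0_center, chip1_center, chip2_center, chip3_center below 0.026 m and x of chip1_center in the frame of tray_floor between -0.058 and 0.053 m and y of chip1_center in the frame of tray_floor between -0.15 and 0.15 m and x of chip2_center in the frame of tray_floor between -0.058 and 0.053 m and y of chip2_center in the frame of tray_floor between -0.15 and 0.15 m and x of chip3_center in the frame of tray_floor between -0.058 and 0.053 m and y of chip3_center in the frame of tray_floor between -0.15 and 0.15 m and contact force between the fingers and block above 0.5 N), for 0.2 s.
2. the block stands upright on the table, let go, clear of panel and tray (height (world z) of block_center below 0.045 m and angle between block_center's own z axis and vertical below 0.15 rad and contact force between the fingers and block below 0.05 N and (x of block_center in the frame of light_mid above 0.12 m or x of block_center in the frame of light_mid below -0.23 m or y of block_center in the frame of light_mid above 0.165 m or y of block_center in the frame of light_mid below -0.165 m)), for 0.2 s.
3. the long cuvette is lifted out of the stand in the fingers (height (world z) of cuvette_center above 0.06 m and contact force between the fingers and cuvette above 0.5 N), for 0.1 s.
At the end, for the whole second after the job is handed in: Long cuvette held at rest by both frosted sides, centre within 5 mm sideways and 6 mm in height of the light path, 20 mm of midway, upright to 7 deg, windows square to 8 deg; all four chips in the tray, below the panel top; block upright on the table, let go, clear of panel and tray (all of step 2 and x of cuvette_center in the frame of light_mid between -0.005 and 0.005 m and y of cuvette_center in the frame of light_mid between -0.02 and 0.02 m and z of cuvette_center in the frame of light_mid between -0.006 and 0.006 m and angle between cuvette_center's own z axis and vertical below 0.12 rad and angle between the y axis of cuvette_center and the y axis of light_mid, either way round below 0.14 rad and contact force between the fingers and cuvette_c0 above 0.5 N and contact force between the fingers and cuvette_c1 above 0.5 N and linear speed of cuvette below 0.02 m/s and x of chip0_center in the frame of tray_floor between -0.058 and 0.053 m and y of chip0_center in the frame of tray_floor between -0.15 and 0.15 m and height (world z) of each of chip0_center, chip1_center, chip2_center, chip3_center below 0.026 m and x of chip1_center in the frame of tray_floor between -0.058 and 0.053 m and y of chip1_center in the frame of tray_floor between -0.15 and 0.15 m and x of chip2_center in the frame of tray_floor between -0.058 and 0.053 m and y of chip2_center in the frame of tray_floor between -0.15 and 0.15 m and x of chip3_center in the frame of tray_floor between -0.058 and 0.053 m and y of chip3_center in the frame of tray_floor between -0.15 and 0.15 m); the arm keeps its last pose, push and grip.
It fails at once if a clear window of the long cuvette is touched by the fingers (contact force between the fingers and cuvette_c2 above 0.3 N or contact force between the fingers and cuvette_c3 above 0.3 N).
It fails at once if a glass chip is touched by the fingers or the arm (contact force between any of the fingers, the arm and chip0 above 0.3 N or contact force between any of the fingers, the arm and chip1 above 0.3 N or contact force between any of the fingers, the arm and chip2 above 0.3 N or contact force between any of the fingers, the arm and chip3 above 0.3 N).
It fails at once if the camera or the lamp is bumped (contact force between anything else and camera above 2 N or contact force between anything else and lamp above 2 N).
It fails at once if a thing that is not part of the job is moved by more than 30 mm (distance of any of square_cell_a, square_cell_b, lens_cap, blower, tape_dispenser, cleaner, small_carton from where it was at the start of the episode above 0.03 m).
It also fails if it takes over 72 s, if anything falls off the work surface, if the arm or the gripper's body presses on something with over 40 N, if the wrist force passes 120 N, or if a joint passes its speed limit or range.

## Robot

A 6-joint arm with a two-finger parallel gripper is mounted at the origin on the work surface. World frame = base frame: x ahead of the robot, y to its left, z up, the work surface at z = 0. Lengths are in m, angles in rad, forces in N, time in s.
With the tool pointing down it reaches from about 0.25 to 0.85 m from the base axis. Payload 12.5 kg.
Tool frame: the origin (TCP) lies at the very end of the fingers, on their centre line; the grasp point (between the pads) lies manip.tcp_to_grasp behind it (manip.tcp_to_grasp is the distance from the TCP to the grasp point, in m); z points along the fingers, y is the line along which they close (so a half turn about z gives the same grasp; the last joint's range is limited). The gripper opens to 93 mm and grips with 3 to 60 N. Pads are 15 mm wide; open, the fingers measure 128 mm over their backs; the gripper's body (75 mm by 188 mm) begins 65 mm behind the grasp point.
Start: joints at [1.193, 0.351, 1.652, -0, 1.139, -0.085], TCP at [0.159, 0.527, 0.199] pointing down, gripper open.
Joint ranges: [-2.75, 2.75], [-0.79, 2.1], [0.01, 2.65], [-1.57, 4.71], [0.07, 3.14], [-2.87, 2.87]. Speed limits (rad/s): [2.22, 2.22, 2.79, 3.14, 3.14, 3.14].

## Interface

Orientations are given as [roll, pitch, yaw] about the fixed x, y, z axes, in that order (R = Rz(yaw) Ry(pitch) Rx(roll)).
In Python, from rig import manip gives the robot as it stands.
- The arm moves only by the shell command python3 -m crank 'ROWS'. ROWS is JSON, a list of rows, each a list of 7 numbers: the shift along the tool's x, y, z scaled (see below), then the turn, a rotation vector about the tool's x, y, z scaled (see below), then the opening, from 0 (shut) to 1 (fully open). A call has exactly 8 rows; each row shifts and turns the commanded pose from where the row before left it, along the tool's axes as they then stand; what a row does not reach is not made up. The controller multiplies each number of a shift by 0.5 m and each number of a turn by 90 degrees. A row lasts 1/12 s, in which the tool goes at most 41.7 mm and 7.16 degrees, less where a joint would pass 70% of its speed; a pose out of reach is approached as far as the arm can. A call with a number of a shift or a turn outside -1 to 1 is refused whole. A call with a gripper value outside its range is refused whole. The fingers move at their own pace and stop on an object; the grip force is fixed at half the most. Time passes only in rows, so rows that do not move let the fingers close, or fill a call up. It gives the time, the measured TCP pose, the force, the opening and the grip force at its end, in the units of the state.
- manip.get_state(): the state, without advancing time (a new reading comes with each control period).
- manip.snapshot(name): name is "side" or "top"; returns a dict with "frame" (480x640x3 uint8, red, green, blue), "fx", "fy", "cx", "cy" (pixels), "k1" (the pictures are not rectified: a ray, as slopes to the right and down, at radius r is drawn at 1 + k1 r^2 times it, then the intrinsics apply), "T" (4x4, takes a point from camera to world coordinates). Camera axes: x right, y down, z forward; pixel columns grow to the right and rows downward; lengths in m; the calibration is good to about 2 mm. A picture is of the moment at which its call begins. There is no depth.
- manip.sign_off(): hands the job in; it is judged then, once.
Trained networks look in a picture, given as the dict that the camera call returned (one of the last four; its "shot" number tells which), for a name from the list of things; names that differ only in an ending like _2 or _b are one class to them, and where a whole thing is asked for, a point or a joint stands for the part that bears it (a point fixed in the world has none). Each returns a list of dicts, best first, with "conf" (0 to 1); they miss things now and then, are a little off and sometimes report something else, mostly with a low value. They report only what shows in the picture. A call takes as long as a camera call. They do not tell look-alikes from the thing itself.
- manip.search_frame(name, picture): "xyz" ([x, y, z] in m, in world coordinates, good to about 4 mm: the middle of the surface that is visible of it).
- manip.pinpoint(name, picture): "xyz" ([x, y, z] in m, in world coordinates, good to about 4 mm: a listed point, or the origin of a listed thing).
The state is a dict: "time_s": time; "q": joint angles; "joint_vel": joint speeds; "joint_efforts": joint torques, N m; "eef_pos": TCP position; "tool_rot": TCP orientation; "contact_force": force on the tool from outside, world axes, zero at the start; "ft_torque": the same for the moment, N m; "width": finger opening in m; "finger_force": force on a finger pad.
Only numpy, scipy, OpenCV 4.12 (cv2) and the standard library are available. Lean on these libraries where they do the work, as an engineer would, in place of code of your own. Each camera call takes 0.05 s, during which the arm holds its last target. There are 200 camera calls.

## Working session

There is one attempt and no reset: what is moved stays moved. The work goes in short steps, Python scripts to look and compute and a shell command to move; the robot and the scene stay as the last step left them, time stands still between calls to the robot, and variables do not carry over. Pictures are saved under pics/ and viewed, at most 10 in all, crops included, and the job is handed in when it is done.

```bash
mkdir -p pics
cat > h.py <<'E'
import numpy as np, cv2
from rig import manip
def save(s,n): cv2.imwrite('pics/'+n+'.png',s['frame'][:,:,::-1])
def pix(s,p):
    T=np.array(s['T']);c=np.linalg.inv(T)@np.r_[p,1];x,y=c[0]/c[2],c[1]/c[2];k=1+s['k1']*(x*x+y*y)
    return np.array([s['fx']*x*k+s['cx'],s['fy']*y*k+s['cy']])
def ray(s,uv,z):
    K=np.array([[s['fx'],0,s['cx']],[0,s['fy'],s['cy']],[0,0,1.]])
    d=cv2.undistortPoints(np.array([[uv]],float),K,np.array([s['k1'],0,0,0.]))[0,0]
    T=np.array(s['T']);v=T[:3,:3]@np.r_[d,1];o=T[:3,3];return o+v*(z-o[2])/v[2]
E
python3 - <<'E'
from h import *
np.set_printoptions(precision=4,suppress=True)
print(manip.tcp_to_grasp,manip.get_state())
S={n:manip.snapshot(n) for n in('top','side')}
for n,s in S.items():
    save(s,n+'0')
    print(n,s['fx'],s['k1'],np.array(s['T']))
    for q in ['light_mid','panel_top','tray_floor','lens_front','lamp_front','chip0_center','block_center','stand','cuvette_center','square_cell_a']:
        for r in manip.pinpoint(q,s)[:5]:
            print(n,q,round(r['conf'],2),np.array(r['xyz']),pix(s,r['xyz']).astype(int))
E
```

```text
0.0188 {'time_s': 0.0, 'q': array([ 1.1934,  0.3512,  1.6524,  0.    ,  1.1391, -0.0846]), 'joint_vel': array([ 0.0005,  0.0005,  0.0012, -0.0006, -0.0007,  0.0006]), 'joint_efforts': array([ -0.0019, -49.7337, -28.526 ,   0.0698,   0.0257,  -0.0001]), 'eef_pos': array([0.1586, 0.5263, 0.198 ]), 'tool_rot': array([-3.1405, -0.0001,  2.8488]), 'contact_force': array([-0.1244, -0.3296, -0.1393]), 'ft_torque': array([-0.0448,  0.0137,  0.0338]), 'finger_force': 0.0, 'width': 0.09320234878803577}
top 588.1381775896571 0.03148997158688667 [[ 0.0199 -0.9932  0.1151  0.3011]
 [-0.9998 -0.0208 -0.0065 -0.0003]
 [ 0.0089 -0.115  -0.9933  1.664 ]
 [ 0.      0.      0.      1.    ]]
top light_mid 0.72 [0.5863 0.1531 0.1333] [242 191]
top light_mid 0.47 [ 0.5714 -0.2409  0.0005] [384 208]
top light_mid 0.23 [ 0.448  -0.264   0.0296] [394 250]
top panel_top 0.7 [0.5814 0.1479 0.0356] [247 199]
top tray_floor 0.75 [0.4249 0.178  0.0021] [236 256]
top tray_floor 0.58 [ 0.5364 -0.5028 -0.0036] [475 222]
top lens_front 0.73 [0.5666 0.0614 0.1349] [277 199]
top lamp_front 0.71 [0.5996 0.2398 0.1393] [
[... 1128 characters left out ...]
 -0.0015] [304 324]
side lens_front 0.78 [0.5618 0.0613 0.1334] [286 249]
side lens_front 0.72 [0.5529 0.1245 0.0375] [278 285]
side lamp_front 0.77 [0.6021 0.2409 0.1342] [237 282]
side lamp_front 0.27 [0.4241 0.1798 0.0014] [304 323]
side block_center 0.7 [ 0.5757 -0.2412  0.0037] [331 223]
side block_center 0.56 [ 0.5711 -0.2409  0.0276] [333 218]
side stand 0.75 [ 0.4459 -0.2606 -0.0031] [366 234]
side cuvette_center 0.75 [0.6001 0.2407 0.134 ] [238 282]
side cuvette_center 0.64 [ 0.4415 -0.2667  0.0333] [369 226]
side square_cell_a 0.74 [0.6189 0.172  0.0394] [250 286]
side square_cell_a 0.51 [ 0.4575 -0.3241  0.0061] [372 221]
side square_cell_a 0.39 [ 0.4357 -0.2174  0.0099] [364 240]
```

View pics/top0.png

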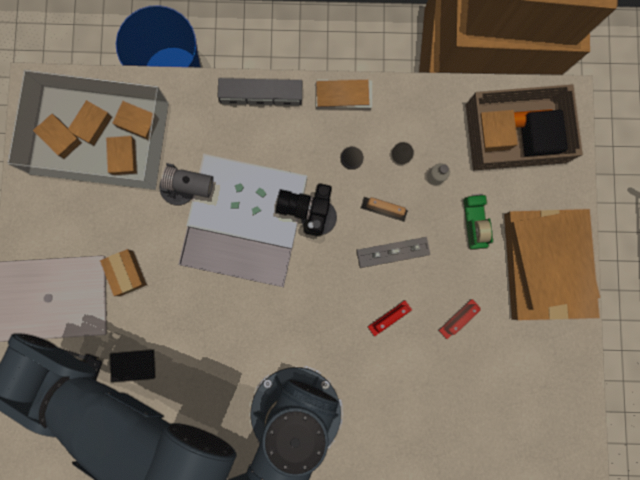

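View pics/side0.png

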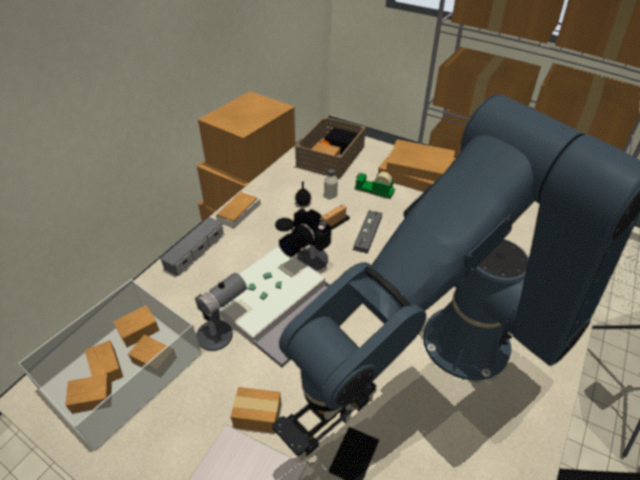

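The top view shows these block-like things: the wooden-gripped block at (384,208), and red ones at (389,317) and (460,318), so I choose the wooden one. In the stand at (393,251) there are three cells, at about (377,255), (393,251) and (413,246). The chips are at (239,188), (261,193), (235,205) and (256,211). I'll check the choice in one close crop.

Run:
```python
from h import *
np.set_printoptions(precision=4,suppress=True)
s=manip.snapshot('top');f=s['frame']
c=cv2.resize(f[190:275,350:440],None,fx=7,fy=7,interpolation=cv2.INTER_CUBIC)
cv2.imwrite('pics/crop1.png',c[:,:,::-1])
hsv=cv2.cvtColor(f,cv2.COLOR_RGB2HSV).astype(int);H,Sa,V=hsv[...,0],hsv[...,1],hsv[...,2]
# chips
m=((H>45)&(H<95)&(Sa>50)).astype(np.uint8);m[:, :190]=0;m[:,310:]=0;m[:150]=0;m[290:]=0
n,l,st,ce=cv2.connectedComponentsWithStats(m)
L0=np.array([.5642,.0614]);L1=np.array([.6009,.2403]);u=L1-L0;u/=np.linalg.norm(u);mid=(L0+L1)/2;xa=np.array([u[1],-u[0]])
print('yaw',np.arctan2(-u[0],u[1]),mid)
for i in range(1,n):
    if st[i,4]>8:
        p=ray(s,ce[i],.041);d=p[:2]-mid;print('chip',ce[i],p,'rig',d@xa,d@u,st[i,4])
# block: dark+wood in box
def rect(mask,z,nm):
    ys,xs=np.nonzero(mask);P=np.array([ray(s,(x,y),z)[:2] for x,y in zip(xs,ys)])
    r=cv2.minAreaRect((P*1000).astype(np.float32));print(nm,r,len(P),'centroid',P.mean(0), np.mean(xs),np.mean(ys))
b=np.zeros(H.shape,bool);b[192:225,355:412]=1
rect(b&(H<25)&(Sa>90)&(V>120),.064,'grip')
rect(b&(V<75),.014,'foot')
b=np.zeros(H.shape,bool);b[232:272,352:435]=1
rect(b&(V<135)&(V>60)&(Sa<40),.022,'stand')
# panel white
b=np.zeros(H.shape,bool);b[150:255,183:312]=1
rect(b&(V>180)&(Sa<25),.035,'panel')
```

```text
yaw -0.2023353822121838 [0.5826 0.1509]
chip [238.7742 187.4194] [0.6148 0.1733 0.041 ] rig 0.02709616609349431 0.028431650786986444 31
chip [260.6857 192.0571] [0.603  0.1116 0.041 ] rig 0.0279005913711082 -0.03430537460571271 35
chip [234.6296 204.6296] [0.5658 0.1832 0.041 ] rig -0.022895015056612487 0.028355467789175446 27
chip [255.5217 209.8696] [0.5523 0.1246 0.041 ] rig -0.024359828366092476 -0.03178895773363234 23
grip ((568.2608032226562, -237.69802856445312), (99.88957977294922, 21.3497314453125), 73.4012680053711) 262 centroid [ 0.5684 -0.2373] 386.46564885496184 205.55343511450383
foot ((567.3567504882812, -236.657470703125), (128.0014190673828, 32.26005935668945), 73.3133544921875) 216 centroid [ 0.5629 -0.2285] 380.7361111111111 210.27314814814815
stand ((444.66436767578125, -262.2342224121094), (51.725242614746094, 200.54794311523438), 11.783949851989746) 1269 centroid [ 0.4443 -0.2614] 392.6635145784082 251.91331757289205Traceback (most recent call last):
  File "<stdin>", line 26, in <module>
  File "<stdin>", line 18, in rect
cv2.error: OpenCV(4.12.0) /io/opencv/modules/imgproc/src/convhull.cpp:143: error: (-215:Assertion failed) total >= 0 && (depth == CV_32F || depth == CV_32S) in function 'convexHull'
```

View pics/crop1.png

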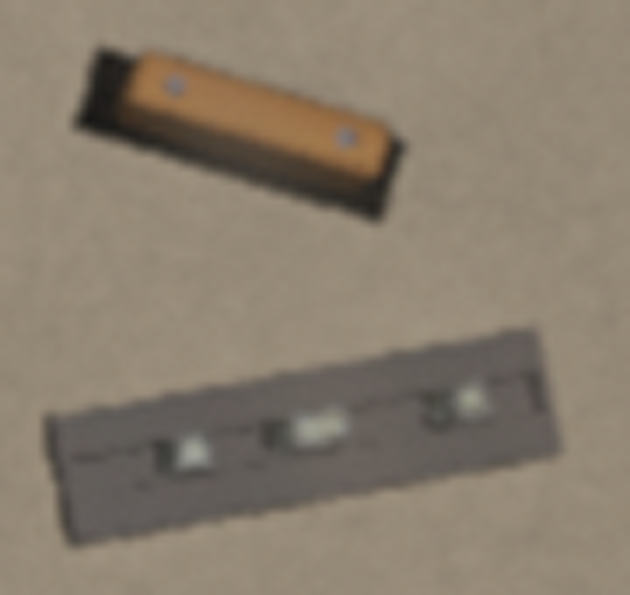

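The crop confirms the wooden-gripped black-foot block at (384,207). The middle cell, with its elongated stopper at about (395.4,251), is the long cuvette, and a square cell stands on each side of it. Next I turn and raise the tool, then work out the shift to the block.

```bash
python3 -m crank '[[0,0,-0.0125,0,0,0.0625,1],[0,0,-0.0125,0,0,0.0625,1],[0,0,-0.0125,0,0,0.0625,1],[0,0,-0.0125,0,0,0.0625,1],[0,0,-0.0125,0,0,0.0625,1],[0,0,-0.0125,0,0,0.0625,1],[0,0,-0.0125,0,0,0.0625,1],[0,0,-0.0125,0,0,0.0625,1]]'
python3 -m crank '[[0,0,-0.0125,0,0,0.0625,1],[0,0,-0.0125,0,0,0.0625,1],[0,0,-0.0125,0,0,0.0625,1],[0,0,-0.0125,0,0,0.0625,1],[0,0,-0.0125,0,0,0.0625,1],[0,0,-0.0125,0,0,0.0625,1],[0,0,-0.0125,0,0,0.0625,1],[0,0,-0.0125,0,0,0.0625,1]]'
cat >> h.py <<'E'
from scipy.spatial.transform import Rotation as Ro
def go(p,yaw,n=1):
    """total tool-axis shift (units of .5 m, after the turn is NOT applied) and turn (units of 90 deg)"""
    st=manip.get_state();R=Ro.from_euler('xyz',st['tool_rot']);R2=Ro.from_euler('xyz',[np.pi,0,yaw])
    d=np.array(p)-st['eef_pos'];t=(R.inv()*R2).as_rotvec()/(np.pi/2)
    print('t',st['time_s'],'at',st['eef_pos'].round(4),st['tool_rot'].round(4),'shift',(R.inv().apply(d)/.5).round(4),'after turn',(R2.inv().apply(d)/.5).round(4),'turn',t.round(4),'w',round(st['width'],4),'F',round(st['finger_force'],1),st['contact_force'].round(1))
E
python3 -c "
from h import *
go([.568,-.2375,.13],1.28)"
```

```text
time_s: 1.82
eef_pos: [0.1587, 0.5266, 0.2489]
tool_rot: [3.142, -0.0, 2.059]
contact_force: [0.3, -0.2, 0.2]
width: 0.0927
finger_force: 0.0
time_s: 2.48
eef_pos: [0.1587, 0.5265, 0.2988]
tool_rot: [3.142, 0.0, 1.273]
contact_force: [0.9, 0.1, -0.2]
width: 0.0931
finger_force: 0.0
t 2.4833 at [0.1587 0.5265 0.2988] [3.1416e+00 1.0000e-04 1.2732e+00] shift [-1.2208  1.2307  0.3378] after turn [-1.2292  1.2224  0.3377] turn [ 0.      0.     -0.0044] w 0.0931 F 0.0 [ 0.9  0.1 -0.2]
```

```bash
python3 -m crank '[[-0.05,0.051,0,0,0,-0.0044,1],[-0.051,0.051,0,0,0,0,1],[-0.051,0.051,0,0,0,0,1],[-0.051,0.051,0,0,0,0,1],[-0.051,0.051,0,0,0,0,1],[-0.051,0.051,0,0,0,0,1],[-0.051,0.051,0,0,0,0,1],[-0.051,0.051,0,0,0,0,1]]' | head -2
python3 -m crank '[[-0.051,0.051,0,0,0,0,1],[-0.051,0.051,0,0,0,0,1],[-0.051,0.051,0,0,0,0,1],[-0.051,0.051,0,0,0,0,1],[-0.051,0.051,0,0,0,0,1],[-0.051,0.051,0,0,0,0,1],[-0.051,0.051,0,0,0,0,1],[-0.051,0.051,0,0,0,0,1]]' | head -2
python3 -m crank '[[-0.051,0.051,0,0,0,0,1],[-0.051,0.051,0,0,0,0,1],[-0.051,0.051,0,0,0,0,1],[-0.051,0.051,0,0,0,0,1],[-0.051,0.051,0,0,0,0,1],[-0.051,0.051,0,0,0,0,1],[-0.051,0.051,0,0,0,0,1],[0,0,0,0,0,0,1]]' | head -2
python3 - <<'E'
from h import *
go([.568,-.2375,.028],1.28)
s=manip.snapshot('side');save(s,'side1')
for q in ['block_center','cuvette_center','stand','blower','cleaner','lens_cap','light_mid','lens_front','lamp_front','panel_top']:
    print(q,[(round(r['conf'],2),np.round(r['xyz'],4)) for r in manip.pinpoint(q,s)[:2]])
E
```

```text
time_s: 3.15
eef_pos: [0.2972, 0.2721, 0.2987]
time_s: 3.82
eef_pos: [0.4355, 0.0186, 0.2988]
time_s: 4.48
eef_pos: [0.5574, -0.2057, 0.2973]
t 4.4833 at [ 0.5574 -0.2057  0.2973] [-3.1412e+00  9.0000e-04  1.2818e+00] shift [-0.0544  0.0387  0.5387] after turn [-0.0548  0.0386  0.5386] turn [-0.0002  0.0005  0.0012] w 0.0929 F 0.0 [ 0.2 -0.5 -0.4]
block_center [(0.69, array([ 0.5684, -0.2407,  0.0276]))]
cuvette_center [(0.49, array([ 0.4407, -0.2634,  0.0353]))]
stand [(0.6, array([ 0.4489, -0.2617, -0.0043])), (0.6, array([ 0.3692,  0.4818, -0.0006]))]
blower [(0.57, array([ 0.7305, -0.2897, -0.0032])), (0.29, array([ 0.5705, -0.2383,  0.0037]))]
cleaner [(0.83, array([ 0.6652, -0.3837, -0.0055]))]
lens_cap [(0.74, array([ 0.7226, -0.1454, -0.0018])), (0.37, array([0.5765, 0.151 , 0.0353]))]
light_mid [(0.79, array([0.5817, 0.15  , 0.1352])), (0.44, array([0.6067, 0.105 , 0.0386]))]
lens_front [(0.93, array([0.5629, 0.0648, 0.1336])), (0.5, array([ 0.7316, -0.286 , -0.0023]))]
lamp_front [(0.82, array([0.5981, 0.2396, 0.136 ]))]
panel_top [(0.84, array([0.577 , 0.1477, 0.0321])), (0.49, array([ 0.441 , -0.2635,  0.0302]))]
```

View pics/side1.png

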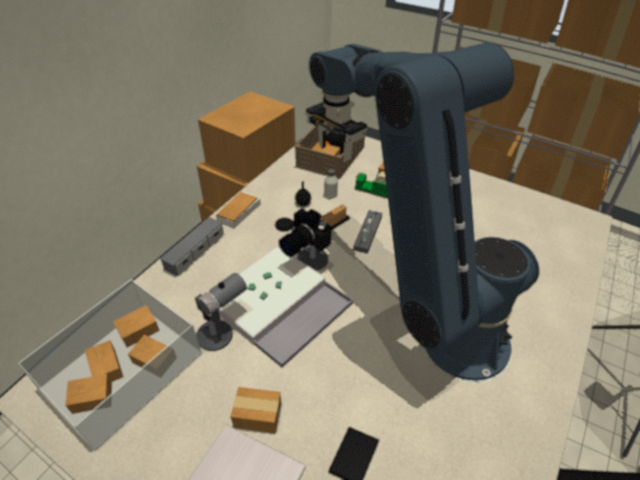

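```bash
python3 -m crank '[[-0.018,0.013,0.03,0,0,0,1],[-0.018,0.013,0.05,0,0,0,1],[-0.018,0.012,0.05,0,0,0,1],[0,0,0.05,0,0,0,1],[0,0,0.05,0,0,0,1],[0,0,0.05,0,0,0,1],[0,0,0.04,0,0,0,1],[0,0,0,0,0,0,1]]' | head -3
python3 - <<'E'
from h import *
go([.568,-.2375,.028],1.28)
s=manip.snapshot('top')
print([(round(r['conf'],2),np.round(r['xyz'],4)) for r in manip.pinpoint('block_center',s)[:4]])
s=manip.snapshot('side')
print([(round(r['conf'],2),np.round(r['xyz'],4)) for r in manip.pinpoint('block_center',s)[:2]])
E
```

```text
time_s: 5.7
eef_pos: [0.5646, -0.2313, 0.1347]
tool_rot: [-3.135, -0.001, 1.285]
t 5.7 at [ 0.5646 -0.2313  0.1347] [-3.1355e+00 -1.1000e-03  1.2851e+00] shift [-0.0102  0.0112  0.2133] after turn [-0.0099  0.01    0.2133] turn [-0.0039 -0.0007  0.0032] w 0.0931 F 0.0 [-0.4  0.6 -0.1]
[(0.74, array([ 0.2672, -0.2535,  0.0271])), (0.73, array([ 0.2663, -0.4486,  0.031 ])), (0.19, array([0.568 , 0.1835, 0.0371]))]
[(0.16, array([0.5548, 0.1246, 0.0406]))]
```

```bash
python3 -m crank '[[-0.005,0.005,0.04,0,0,0,1],[-0.005,0.005,0.04,0,0,0,1],[0,0,0.04,0,0,0,1],[0,0,0.04,0,0,0,1],[0,0,0.03,0,0,0,1],[0,0,0.02,0,0,0,1],[0,0,0,0,0,0,1],[0,0,0,0,0,0,1]]' | head -3
python3 -c "
from h import *
go([.568,-.2375,.028],1.28)"
```

```text
time_s: 6.57
eef_pos: [0.5705, -0.2389, 0.0345]
tool_rot: [3.14, 0.0, 1.285]
t 6.5667 at [ 0.5705 -0.2389  0.0345] [3.1405e+00 2.0000e-04 1.2850e+00] shift [ 0.0012 -0.0056  0.0131] after turn [ 0.0012 -0.0056  0.0131] turn [0.0007 0.0001 0.0032] w 0.0931 F 0.0 [-0.4  1.1  0.5]
```

```bash
python3 -m crank '[[0.001,-0.003,0.006,0,0,0.003,1],[0,-0.003,0.007,0,0,0,1],[0,0,0,0,0,0,0],[0,0,0,0,0,0,0],[0,0,0,0,0,0,0],[0,0,0,0,0,0,0],[0,0,0,0,0,0,0],[0,0,0,0,0,0,0]]'
python3 -m crank '[[0,0,0,0,0,0,0],[0,0,0,0,0,0,0],[0,0,-0.02,0,0,0,0],[0,0,-0.04,0,0,0,0],[0,0,-0.06,0,0,0,0],[0,0,-0.06,0,0,0,0],[0,0,-0.06,0,0,0,0],[0,0,-0.06,0,0,0,0]]'
```

```text
time_s: 7.23
eef_pos: [0.5673, -0.2373, 0.0271]
tool_rot: [3.141, 0.0, 1.28]
contact_force: [0.3, -0.4, -0.2]
width: 0.0574
finger_force: 0.0
time_s: 7.9
eef_pos: [0.567, -0.2372, 0.1794]
tool_rot: [3.141, 0.0, 1.28]
contact_force: [0.9, 0.7, 0.9]
width: 0.0043
finger_force: 0.0
```

The fingers are slower than I allowed for (about 72 mm/s), so they closed above the block. I'll reopen, go back down and wait longer before lifting.

```bash
python3 -m crank '[[0,0,0,0,0,0,1],[0,0,0,0,0,0,1],[0,0,0,0,0,0,1],[0,0,0,0,0,0,1],[0,0,0,0,0,0,1],[0,0,0,0,0,0,1],[0,0,0,0,0,0,1],[0,0,0,0,0,0,1]]'
python3 - <<'E'
from h import *
go([.568,-.2375,.028],1.28)
s=manip.snapshot('top')
f=s['frame'][170:250,340:430];cv2.imwrite('pics/crop2.png',cv2.resize(f,None,fx=6,fy=6)[:,:,::-1])
E
```

```text
time_s: 8.57
eef_pos: [0.5671, -0.2372, 0.1766]
tool_rot: [-3.141, -0.0, 1.28]
contact_force: [0.8, 0.1, -0.2]
width: 0.0529
finger_force: 0.0
t 8.5667 at [ 0.5671 -0.2372  0.1766] [-3.1409e+00 -1.0000e-04  1.2802e+00] shift [-1.000e-04  2.100e-03  2.973e-01] after turn [-0.      0.0019  0.2973] turn [-0.0004 -0.0001  0.0002] w 0.0529 F 0.0 [ 0.8  0.1 -0.2]
```

View pics/crop2.png

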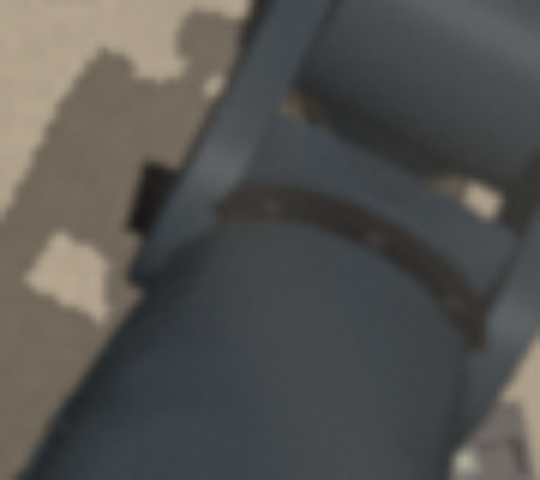

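The arm hides most of the block. Its visible left end, at about (364,197) and (362,208), is where it was before. Going down again.

```bash
python3 -m crank '[[0,0.002,0.03,0,0,0,1],[0,0,0.045,0,0,0,1],[0,0,0.045,0,0,0,1],[0,0,0.045,0,0,0,1],[0,0,0.045,0,0,0,1],[0,0,0.045,0,0,0,1],[0,0,0.03,0,0,0,1],[0,0,0.013,0,0,0,1]]' | grep -E "pos|wid"
python3 -m crank '[[0,0,0,0,0,0,1],[0,0,0,0,0,0,0],[0,0,0,0,0,0,0],[0,0,0,0,0,0,0],[0,0,0,0,0,0,0],[0,0,0,0,0,0,0],[0,0,0,0,0,0,0],[0,0,0,0,0,0,0]]' | grep -E "pos|wid"
python3 -m crank '[[0,0,0,0,0,0,0],[0,0,0,0,0,0,0],[0,0,0,0,0,0,0],[0,0,0,0,0,0,0],[0,0,0,0,0,0,0],[0,0,0,0,0,0,0],[0,0,0,0,0,0,0],[0,0,0,0,0,0,0]]'
```

```text
eef_pos: [0.5671, -0.237, 0.0257]
width: 0.0925
eef_pos: [0.5682, -0.2376, 0.0282]
width: 0.051
time_s: 10.62
eef_pos: [0.5681, -0.2376, 0.028]
tool_rot: [-3.142, 0.0, 1.28]
contact_force: [0.7, 0.4, -0.9]
width: 0.0237
finger_force: 29.8
```

```bash
python3 -m crank '[[0,0,-0.02,0,0,0,0],[0,0,-0.04,0,0,0,0],[0,0,-0.05,0,0,0,0],[0,0,-0.05,0,0,0,0],[0,0,-0.05,0,0,0,0],[0,0,-0.05,0,0,0,0],[0,0,-0.05,0,0,0,0],[0,0,-0.05,0,0,0,0]]' | grep -E "pos|wid"
python3 -m crank '[[0,0,-0.05,0,0,-0.01,0],[0,0,-0.05,0,0,-0.02,0],[0,0,-0.03,0,0,-0.0273,0],[0,0,-0.01,0,0,0,0],[0,0,0,0,0,0,0],[0,0,0,0,0,0,0],[0,0,0,0,0,0,0],[0,0,0,0,0,0,0]]' 
python3 -c "
from h import *
go([.661,.135,.0645],1.37)"
```

```text
eef_pos: [0.5678, -0.2374, 0.21]
width: 0.0238
time_s: 11.95
eef_pos: [0.5677, -0.2373, 0.2767]
tool_rot: [-3.139, -0.001, 1.37]
contact_force: [0.0, -0.3, -2.3]
width: 0.0238
finger_force: 29.8
t 11.95 at [ 0.5677 -0.2373  0.2767] [-3.1395e+00 -6.0000e-04  1.3696e+00] shift [0.7667 0.0348 0.4248] after turn [0.7669 0.0343 0.4245] turn [-0.0013 -0.0004 -0.0003] w 0.0238 F 29.8 [ 0.  -0.3 -2.3]
```

```bash
python3 -m crank '[[0.03,0.002,0,0,0,0,0],[0.05,0.002,0,0,0,0,0],[0.055,0.003,0,0,0,0,0],[0.055,0.003,0,0,0,0,0],[0.055,0.003,0,0,0,0,0],[0.055,0.003,0,0,0,0,0],[0.055,0.003,0,0,0,0,0],[0.055,0.003,0,0,0,0,0]]' | grep -E "pos|wid"
python3 -m crank '[[0.055,0.003,0,0,0,0,0],[0.055,0.003,0,0,0,0,0],[0.055,0.003,0,0,0,0,0],[0.055,0.003,0,0,0,0,0],[0.05,0,0,0,0,0,0],[0.04,0,0,0,0,0,0],[0.03,0,0,0,0,0,0],[0.015,0,0,0,0,0,0]]' | grep -E "pos|wid"
python3 -m crank '[[0,0,0,0,0,0,0],[0,0,0,0,0,0,0],[0,0,0,0,0,0,0],[0,0,0,0,0,0,0],[0,0,0,0,0,0,0],[0,0,0,0,0,0,0],[0,0,0,0,0,0,0],[0,0,0,0,0,0,0]]' | grep -E "pos|wid"
python3 - <<'E'
from h import *
go([.661,.135,.0645],1.37)
s=manip.snapshot('side');save(s,'side2')
print([(round(r['conf'],2),np.round(r['xyz'],4)) for r in manip.pinpoint('block_center',s)[:2]])
E
```

```text
eef_pos: [0.6198, -0.0366, 0.2775]
width: 0.0234
eef_pos: [0.6608, 0.1362, 0.2774]
width: 0.0238
eef_pos: [0.661, 0.1337, 0.2781]
width: 0.024
t 13.95 at [0.661  0.1337 0.2781] [3.1416 0.     1.3699] shift [ 0.0026 -0.0006  0.4271] after turn [ 0.0026 -0.0006  0.4271] turn [ 0.  0. -0.] w 0.024 F 29.8 [ 0.7 -0.4 -1.6]
[(0.79, array([0.6619, 0.132 , 0.2791])), (0.19, array([0.6647, 0.1326, 0.2512]))]
```

View pics/side2.png

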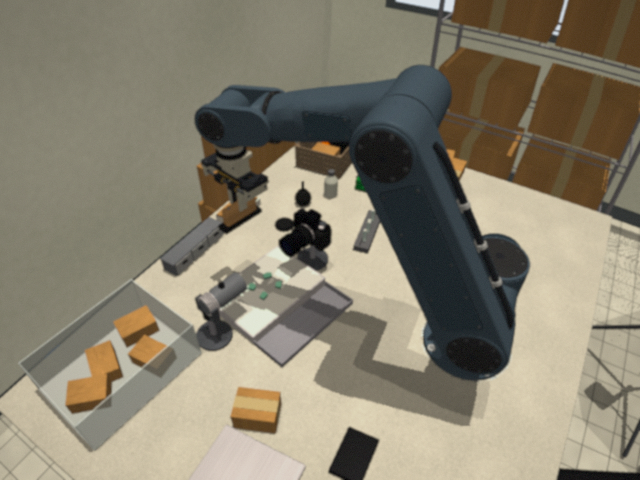

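The block, at about (238,205), hangs behind the chips between lamp and camera, at the expected height. I'll lower it behind the chips.

```bash
python3 -m crank '[[0.0026,0,0.02,0,0,0,0],[0,0,0.04,0,0,0,0],[0,0,0.05,0,0,0,0],[0,0,0.05,0,0,0,0],[0,0,0.05,0,0,0,0],[0,0,0.05,0,0,0,0],[0,0,0.05,0,0,0,0],[0,0,0.04,0,0,0,0]]' | grep -E "pos|forc"
python3 -m crank '[[0,0,0.03,0,0,0,0],[0,0,0.02,0,0,0,0],[0,0,0.014,0,0,0,0],[0,0,0.01,0,0,0,0],[0,0,0.003,0,0,0,0],[0,0,0,0,0,0,0],[0,0,0,0,0,0,0],[0,0,0,0,0,0,0]]'
python3 -c "
from h import *
go([.661,.135,.0645],1.37);go([.5818-.98*.132,.1513+.2*.132,.0645],1.37)"
```

```text
eef_pos: [0.6603, 0.1351, 0.1002]
contact_force: [-0.0, -0.3, -2.0]
finger_force: 29.8
time_s: 15.38
eef_pos: [0.6617, 0.1352, 0.0654]
tool_rot: [3.14, -0.0, 1.37]
contact_force: [-0.5, -0.3, -1.7]
width: 0.0241
finger_force: 29.8
t 15.3833 at [0.6617 0.1352 0.0654] [ 3.1404e+00 -4.0000e-04  1.3703e+00] shift [-0.0007 -0.0013  0.0017] after turn [-0.0007 -0.0013  0.0017] turn [ 0.0008 -0.0003  0.0002] w 0.0241 F 29.8 [-0.5 -0.3 -1.7]
t 15.3833 at [0.6617 0.1352 0.0654] [ 3.1404e+00 -4.0000e-04  1.3703e+00] shift [-1.000e-04 -4.271e-01  1.200e-03] after turn [-2.000e-04 -4.271e-01  1.700e-03] turn [ 0.0008 -0.0003  0.0002] w 0.0241 F 29.8 [-0.5 -0.3 -1.7]
```

```bash
python3 -m crank '[[0,-0.01,0.001,0,0,0,0],[0,-0.017,0,0,0,0,0],[0,-0.017,0,0,0,0,0],[0,-0.017,0,0,0,0,0],[0,-0.017,0,0,0,0,0],[0,-0.017,0,0,0,0,0],[0,-0.017,0,0,0,0,0],[0,-0.017,0,0,0,0,0]]' | grep -E "pos|forc"
python3 -m crank '[[0,-0.017,0,0,0,0,0],[0,-0.017,0,0,0,0,0],[0,-0.017,0,0,0,0,0],[0,-0.017,0,0,0,0,0],[0,-0.017,0,0,0,0,0],[0,-0.017,0,0,0,0,0],[0,-0.017,0,0,0,0,0],[0,-0.017,0,0,0,0,0]]' | grep -E "pos|forc"
python3 - <<'E'
from h import *
go([.5818-.98*.132,.1513+.2*.132,.0645],1.37)
s=manip.snapshot('side');f=s['frame'][220:370,180:380];cv2.imwrite('pics/crop3.png',cv2.resize(f,None,fx=4,fy=4,interpolation=cv2.INTER_CUBIC)[:,:,::-1])
E
```

```text
eef_pos: [0.5972, 0.1482, 0.0642]
contact_force: [0.4, -0.6, -1.2]
finger_force: 29.8
eef_pos: [0.5306, 0.1617, 0.0641]
contact_force: [-0.6, 0.3, -1.9]
finger_force: 29.8
t 16.7167 at [0.5306 0.1617 0.0641] [ 3.1415 -0.      1.3702] shift [ 0.0002 -0.1596 -0.0009] after turn [ 1.000e-04 -1.596e-01 -9.000e-04] turn [ 0.     -0.      0.0001] w 0.0235 F 29.8 [-0.6  0.3 -1.9]
```

View pics/crop3.png

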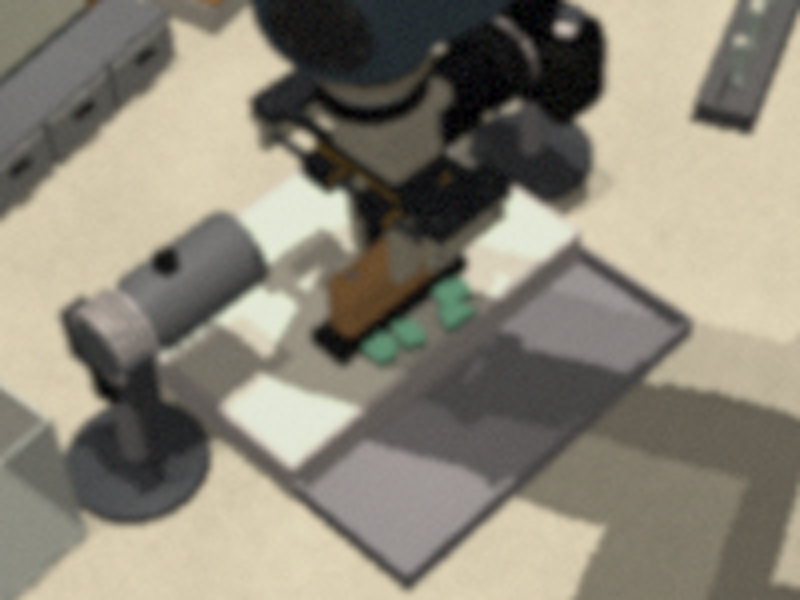

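All four chips, at crop (380,348), (408,330), (450,290) and (456,313), are ahead of the foot and within its length. The sweep continues over the edge.

```bash
python3 -m crank '[[0,-0.014,-0.0005,0,0,0,0],[0,-0.016,0,0,0,0,0],[0,-0.016,0,0,0,0,0],[0,-0.016,0,0,0,0,0],[0,-0.016,0,0,0,0,0],[0,-0.016,0,0,0,0,0],[0,-0.016,0,0,0,0,0],[0,-0.016,0,0,0,0,0]]' | grep -E "pos|forc"
python3 -m crank '[[0,-0.016,0,0,0,0,0],[0,-0.016,0,0,0,0,0],[0,-0.008,0,0,0,0,0],[0,0,0,0,0,0,0],[0,0,0,0,0,0,0],[0,0,0,0,0,0,0],[0,0,0,0,0,0,0],[0,0,0,0,0,0,0]]' | grep -E "pos|forc"
python3 -m crank '[[0,0,-0.02,0,0,0,0],[0,0,-0.04,0,0,0,0],[0,0,-0.05,0,0,0,0],[0,0,-0.05,0,0,0,0],[0,0,-0.05,0,0,0,0],[0,0,-0.05,0,0,0,0],[0,0,-0.05,0,0,0,0],[0,0,-0.05,0,0,0,0]]' | grep -E "pos|forc"
python3 - <<'E'
from h import *
go([.568,-.2375,.278],1.37)
s=manip.snapshot('side');f=s['frame'][220:370,180:380];cv2.imwrite('pics/crop4.png',cv2.resize(f,None,fx=4,fy=4,interpolation=cv2.INTER_CUBIC)[:,:,::-1])
E
```

```text
eef_pos: [0.4689, 0.1742, 0.0643]
contact_force: [1.3, 0.5, -0.8]
finger_force: 29.8
eef_pos: [0.4504, 0.178, 0.0642]
contact_force: [-0.9, -0.4, -2.1]
finger_force: 29.8
eef_pos: [0.4499, 0.1779, 0.2464]
contact_force: [1.2, -1.1, -1.3]
finger_force: 29.8
t 18.7667 at [0.4499 0.1779 0.2464] [ 3.1411e+00 -2.0000e-04  1.3701e+00] shift [-0.7671  0.3972 -0.0632] after turn [-0.7671  0.3973 -0.0632] turn [ 0.0003 -0.0002  0.0001] w 0.0237 F 29.8 [ 1.2 -1.1 -1.3]
```

View pics/crop4.png

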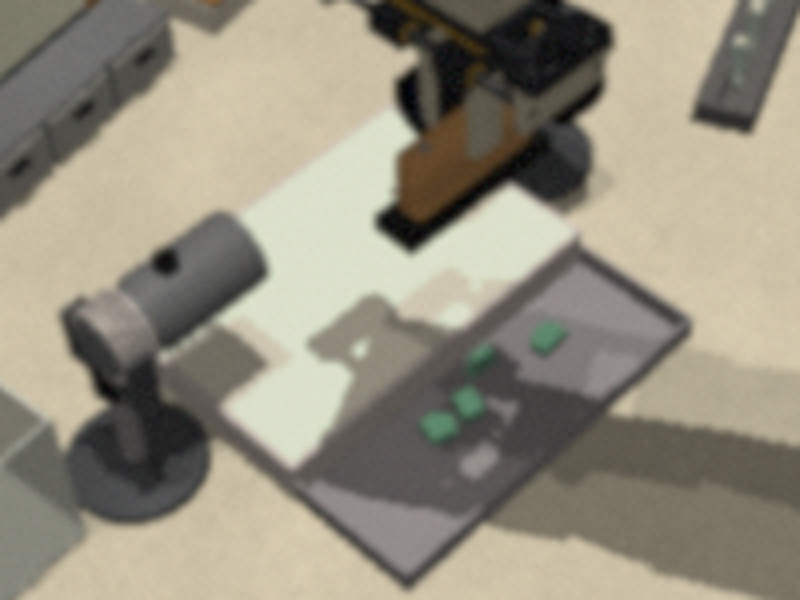

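Run:
```python
from h import *
s=manip.snapshot('side')
f=s['frame'];hsv=cv2.cvtColor(f,cv2.COLOR_RGB2HSV).astype(int);H,Sa=hsv[...,0],hsv[...,1]
m=((H>45)&(H<95)&(Sa>60)).astype(np.uint8);m[:280]=0;m[345:]=0;m[:,:270]=0;m[:,350:]=0
n,l,st,ce=cv2.connectedComponentsWithStats(m)
c,sn=np.cos(-.2015),np.sin(-.2015)
for i in range(1,n):
  if st[i,4]>8:
    o=[]
    for z in(.008,.02):
        p=ray(s,ce[i],z)[:2]-[.5818,.1513];o.append((p[0]*c+p[1]*sn+.16,-p[0]*sn+p[1]*c))
    print(ce[i],st[i],np.round(o,4))
print([(round(r['conf'],2),np.round(r['xyz'],4)) for r in manip.pinpoint('chip0_center',s)[:5]])
```

```text
[316.36363636 303.81818182] [313 301   8   7  33] [[ 0.0223 -0.077 ]
 [ 0.0157 -0.0697]]
[299.44 309.68] [297 307   6   7  25] [[ 0.0437 -0.0268]
 [ 0.0368 -0.0201]]
[296.33333333 320.61904762] [293 317   7   8  42] [[0.0222 0.0081]
 [0.0156 0.0145]]
[289.45098039 326.39215686] [285 323   9   8  51] [[0.0222 0.0362]
 [0.0155 0.0422]]
[(0.4, array([0.4332, 0.1027, 0.0075]))]
```

All four chips lie in the tray, the nearest to its limit at x≈0.044 (limit 0.053). I'll carry the block back to its old place.

```bash
python3 -m crank '[[0,0,-0.032,0,0,0,0],[0,0,-0.031,0,0,0,0],[0,0,0,0,0,0,0],[-0.02,0.01,0,0,0,0,0],[-0.04,0.02,0,0,0,0,0],[-0.05,0.026,0,0,0,0,0],[-0.05,0.026,0,0,0,0,0],[-0.05,0.026,0,0,0,0,0]]' | grep -E "pos"
python3 -m crank '[[-0.05,0.026,0,0,0,0,0],[-0.05,0.026,0,0,0,0,0],[-0.05,0.026,0,0,0,0,0],[-0.05,0.026,0,0,0,0,0],[-0.05,0.026,0,0,0,0,0],[-0.05,0.026,0,0,0,0,0],[-0.05,0.026,0,0,0,0,0],[-0.05,0.026,0,0,0,0,0]]' | grep -E "pos"
python3 -m crank '[[-0.05,0.026,0,0,0,0,0],[-0.05,0.026,0,0,0,0,0],[-0.035,0.018,0,0,0,0,0],[-0.02,0.01,0,0,0,0.01,0],[0,0,0,0,0,0.02,0],[0,0,0,0,0,0.0273,0],[0,0,0,0,0,0,0],[0,0,0,0,0,0,0]]' | grep -E "pos"
python3 -c "
from h import *
go([.568,-.2375,.029],1.28)"
```

```text
eef_pos: [0.4816, 0.0625, 0.274]
eef_pos: [0.5434, -0.1544, 0.2737]
eef_pos: [0.5674, -0.236, 0.2748]
t 20.9167 at [ 0.5674 -0.236   0.2748] [-3.1400e+00 -3.0000e-04  1.2811e+00] shift [-0.0026  0.0028  0.4915] after turn [-0.0025  0.002   0.4915] turn [-0.001  -0.0002  0.0007] w 0.0241 F 29.8 [-0.6 -0.8 -1.7]
```

```bash
python3 -m crank '[[-0.002,0.002,0.03,0,0,0,0],[0,0,0.05,0,0,0,0],[0,0,0.06,0,0,0,0],[0,0,0.06,0,0,0,0],[0,0,0.06,0,0,0,0],[0,0,0.06,0,0,0,0],[0,0,0.05,0,0,0,0],[0,0,0.04,0,0,0,0]]' | grep -E "pos"
python3 -m crank '[[0,0,0.03,0,0,0,0],[0,0,0.02,0,0,0,0],[0,0,0.015,0,0,0,0],[0,0,0.005,0,0,0,0],[0,0,0,0,0,0,0],[0,0,0,0,0,0,0],[0,0,0,0,0,0,0],[0,0,0,0,0,0,0]]'
python3 -c "
from h import *
go([.568,-.2375,.028],1.28)"
```

```text
eef_pos: [0.5675, -0.2367, 0.0683]
time_s: 22.25
eef_pos: [0.569, -0.2376, 0.0366]
tool_rot: [3.14, 0.0, 1.28]
contact_force: [0.9, 0.1, -1.6]
width: 0.0238
finger_force: 29.8
t 22.25 at [ 0.569  -0.2376  0.0366] [3.1404e+00 2.0000e-04 1.2802e+00] shift [-0.0003 -0.002   0.0171] after turn [-0.0003 -0.002   0.0171] turn [0.0008 0.0001 0.0002] w 0.0238 F 29.8 [ 0.9  0.1 -1.6]
```

```bash
python3 -m crank '[[0,0,0.008,0,0,0,0],[0,0,0.006,0,0,0,0],[0,0,0.003,0,0,0,0],[0,0,0,0,0,0,0],[0,0,0,0,0,0,0],[0,0,0,0,0,0,1],[0,0,0,0,0,0,1],[0,0,0,0,0,0,1]]'
python3 -m crank '[[0,0,0,0,0,0,1],[0,0,0,0,0,0,1],[0,0,0,0,0,0,1],[0,0,0,0,0,0,1],[0,0,0,0,0,0,1],[0,0,0,0,0,0,1],[0,0,-0.02,0,0,0,1],[0,0,-0.04,0,0,0,1]]'
python3 -m crank '[[0,0,-0.05,0,0,0,1],[0,0,-0.05,0,0,0,1],[0,0,-0.05,0,0,0,1],[0,0,-0.05,0,0,0,1],[0,0,-0.05,0,0,0,1],[0,0,-0.02,0,0,0,1],[0,0,0,0,0,0,1],[0,0,0,0,0,0,1]]' | grep -E "pos|wid"
python3 - <<'E'
from h import *
L=[(393.5,251.1),(395.4,251.1)]
s=manip.snapshot('side')
for q in ['cuvette_center','block_center','square_cell_a','stand']:
    print(q,[(round(r['conf'],2),np.round(r['xyz'],4)) for r in manip.pinpoint(q,s)[:3]])
s=manip.snapshot('top')
for uv in L: print(ray(s,uv,.058))
go([.446,-.262,.1],1.776)
f=s['frame'][190:275,350:440];cv2.imwrite('pics/crop5.png',cv2.resize(f,None,fx=6,fy=6,interpolation=cv2.INTER_CUBIC)[:,:,::-1])
E
```

```text
time_s: 22.92
eef_pos: [0.5683, -0.2373, 0.0271]
tool_rot: [-3.141, -0.0, 1.28]
contact_force: [-0.2, 0.5, 0.2]
width: 0.0391
finger_force: 0.0
time_s: 23.58
eef_pos: [0.5674, -0.2368, 0.0562]
tool_rot: [-3.138, -0.001, 1.28]
contact_force: [0.5, 0.3, 0.6]
width: 0.0908
finger_force: 0.0
eef_pos: [0.5684, -0.2373, 0.1919]
width: 0.0927
cuvette_center [(0.62, array([ 0.4449, -0.262 ,  0.0338]))]
block_center [(0.64, array([ 0.5673, -0.2371,  0.0298]))]
square_cell_a [(0.55, array([ 0.4527, -0.3215,  0.0105])), (0.52, array([ 0.3708,  0.4827, -0.0011])), (0.48, array([ 0.4354, -0.2171,  0.015 ]))]
stand [(0.57, array([ 0.4472, -0.2632, -0.0008])), (0.21, array([0.578 , 0.1472, 0.0309]))]
[ 0.44342986 -0.25797116  0.058     ]
[ 0.44353892 -0.26317754  0.058     ]
t 24.55 at [ 0.5683 -0.2373  0.1912] [-3.1399e+00 -3.0000e-04  1.2802e+00] shift [-0.1175 -0.2198  0.1827] after turn [ 0.0014 -0.2495  0.1824] turn [-0.001  -0.0004 -0.3157] w 0.0934 F 0.0 [ 0.2 -0.6 -0.4]
```

Run:
```python
from h import *
s=manip.snapshot('top');f=cv2.imread('pics/top0.png')[:,:,::-1]
hsv=cv2.cvtColor(f,cv2.COLOR_RGB2HSV).astype(int)
m=((hsv[...,2]>140)).astype(np.uint8);w=np.zeros_like(m);w[238:265,368:420]=1
poly=np.array([pix(s,[.4450+a*.979-b*.204,-.2623+a*.204+b*.979,.05]) for a,b in((-.015,-.09),(.015,-.09),(.015,.09),(-.015,.09))]).astype(np.int32)
w=cv2.fillPoly(np.zeros_like(m),[poly],1)
n,l,st,ce=cv2.connectedComponentsWithStats(m*w)
for i in range(1,n):
  if st[i,4]>3:
    p=ray(s,ce[i],.056)[:2];d=p-[.4455,-.2623];print(ce[i],st[i],p.round(4),'slot x,y',d@[.979,.204],d@[-.204,.979])
```

```text
[416.5 246.5] [416 246   2   2   4] [ 0.4576 -0.3214] slot x,y -0.0002043445716977822 -0.0603402960234389
[395.35714286 250.71428571] [393 250   6   3  14] [ 0.4448 -0.2634] slot x,y -0.0009302754083105552 -0.000915026160259323
[377.         254.28571429] [376 253   3   3   7] [ 0.4339 -0.2131] slot x,y -0.0013172247908545271 0.05057130843179061
```

View pics/crop5.png

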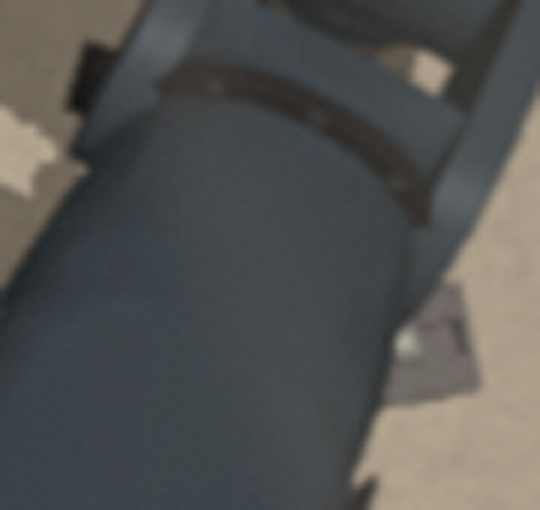

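```bash
python3 -m crank '[[0,0,0,0,0,-0.04,1],[0,0,0,0,0,-0.04,1],[0,0,0,0,0,-0.04,1],[0,0,0,0,0,-0.04,1],[0,0,0,0,0,-0.04,1],[0,0,0,0,0,-0.04,1],[0,0,0,0,0,-0.04,1],[0,0,0,0,0,-0.035,1]]' | grep -E "pos|rot"
python3 -c "
from h import *
go([.4445,-.264,.1],1.776)"
```

```text
eef_pos: [0.5685, -0.2374, 0.1919]
tool_rot: [-3.141, -0.0, 1.778]
t 25.2667 at [ 0.5685 -0.2374  0.1919] [-3.1412e+00 -3.0000e-04  1.7782e+00] shift [-0.0011 -0.2536  0.1839] after turn [-0.0016 -0.2537  0.1838] turn [-0.0003 -0.0002  0.0014] w 0.0931 F 0.0 [ 0.   0.1 -0.4]
```

Crop 5 shows mostly the arm. The block's left corner is at about (90,75), where it was before, and the right-hand square cell at (407,343) is untouched. Moving over the long cuvette now.

```bash
python3 -m crank '[[0,-0.03,0,0,0,0.0014,1],[0,-0.05,0,0,0,0,1],[0,-0.05,0,0,0,0,1],[0,-0.05,0,0,0,0,1],[0,-0.045,0.03,0,0,0,1],[0,-0.025,0.04,0,0,0,1],[0,-0.003,0.04,0,0,0,1],[0,0,0.04,0,0,0,1]]' | grep pos
python3 -m crank '[[0,0,0.034,0,0,0,1],[0,0,0,0,0,0,1],[0,0,0,0,0,0,1],[0,0,0,0,0,0,1],[0,0,0,0,0,0,1],[0,0,0,0,0,0,1],[0,0,0,0,0,0,1],[0,0,0,0,0,0,1]]' | grep -E "pos|rot"
python3 - <<'E'
from h import *
go([.4447,-.2633,.028],1.776)
s=manip.snapshot('side');f=s['frame'][195:270,320:420];cv2.imwrite('pics/crop6.png',cv2.resize(f,None,fx=7,fy=7,interpolation=cv2.INTER_CUBIC)[:,:,::-1])
print([(round(r['conf'],2),np.round(r['xyz'],4)) for r in manip.pinpoint('cuvette_center',s)[:3]])
E
```

```text
eef_pos: [0.4439, -0.2631, 0.1166]
eef_pos: [0.4449, -0.263, 0.1007]
tool_rot: [3.141, 0.001, 1.773]
t 26.6 at [ 0.4449 -0.263   0.1007] [3.1411e+00 6.0000e-04 1.7729e+00] shift [-0.0005 -0.0005  0.1455] after turn [-0.0006 -0.0005  0.1455] turn [ 0.0003  0.0004 -0.002 ] w 0.0929 F 0.0 [-0.9  0.1  0.4]
[(0.46, array([ 0.4411, -0.2637,  0.0313]))]
```

View pics/crop6.png

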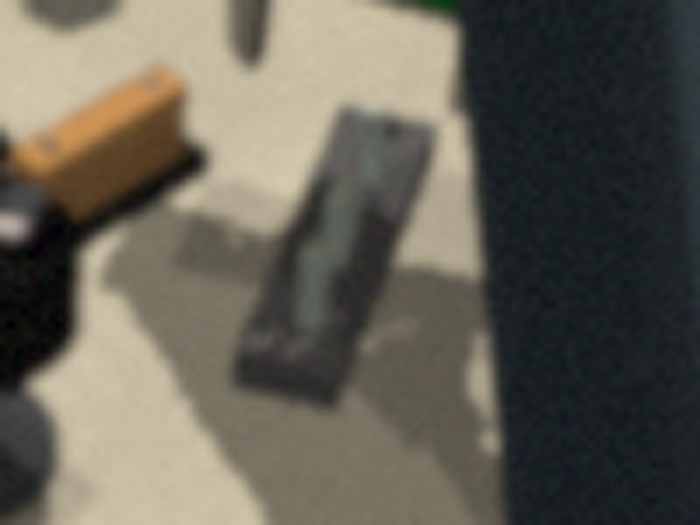

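The fingertips show at crop (250,62) and (460,105), one on each side of the slot line. The block at (100,130) stands upright. I'll check the projection numerically.

Run:
```python
from h import *
s=manip.snapshot('side')
p=manip.get_state()['eef_pos'];a=np.array([.979,.204,0])
for d in(-.064,-.0465,0,.0465,.064): print(d,(pix(s,p+a*d)-[320,195])*7)
for z in (.01,.0325,.058): print('cuv',(pix(s,[.4447,-.2633,z])-[320,195])*7)
```

```text
-0.064 [480.62176774 143.91343754]
-0.0465 [444.56008327 135.85851585]
0 [349.49908684 114.66946619]
0.0465 [255.57410245  93.79619909]
0.064 [220.5277446   86.02356519]
cuv [335.14392776 255.77486623]
cuv [338.74041497 221.55256362]
cuv [342.88777175 181.98189346]
```

```bash
python3 -m crank '[[0,0,0.02,0,0,-0.002,1],[0,0,0.03,0,0,0,1],[0,0,0.035,0,0,0,1],[0,0,0.03,0,0,0,1],[0,0,0.02,0,0,0,1],[0,0,0.0105,0,0,0,1],[0,0,0,0,0,0,0],[0,0,0,0,0,0,0]]' | grep -E "pos|wid"
python3 -m crank '[[0,0,0,0,0,0,0],[0,0,0,0,0,0,0],[0,0,0,0,0,0,0],[0,0,0,0,0,0,0],[0,0,0,0,0,0,0],[0,0,0,0,0,0,0],[0,0,0,0,0,0,0],[0,0,0,0,0,0,0]]' | grep -E "pos|wid"
python3 -m crank '[[0,0,0,0,0,0,0],[0,0,0,0,0,0,0],[0,0,0,0,0,0,0],[0,0,0,0,0,0,0],[0,0,0,0,0,0,0],[0,0,0,0,0,0,0],[0,0,0,0,0,0,0],[0,0,0,0,0,0,0]]'
python3 -c "
from h import *
go([.4447,-.2633,.028],1.776)"
```

```text
eef_pos: [0.4448, -0.2629, 0.0277]
width: 0.0842
eef_pos: [0.4447, -0.2629, 0.0275]
width: 0.0309
time_s: 28.75
eef_pos: [0.4447, -0.2628, 0.0275]
tool_rot: [-3.142, -0.0, 1.776]
contact_force: [0.0, 0.2, -0.0]
width: 0.0121
finger_force: 30.0
t 28.75 at [ 0.4447 -0.2628  0.0275] [-3.1416 -0.      1.776 ] shift [-0.0009 -0.0002 -0.001 ] after turn [-0.0009 -0.0002 -0.001 ] turn [-0. -0.  0.] w 0.0121 F 30.0 [ 0.   0.2 -0. ]
```

```bash
python3 -m crank '[[0,0,-0.01,0,0,0,0],[0,0,-0.02,0,0,0,0],[0,0,-0.04,0,0,0,0],[0,0,-0.05,0,0,0,0],[0,0,-0.05,0,0,0,0],[0,0,-0.05,0,0,0,0],[0,0,-0.05,0,0,0,0],[0,0,-0.05,0,0,0,0]]' | grep -E "pos|wid|forc"
python3 -m crank '[[0,0,-0.05,0,0,0.03,0],[0,0,-0.05,0,0,0.04,0],[0,0,-0.05,0,0,0.04,0],[0,0,-0.03,0,0,0.04,0],[0,0,0,0,0,0.04,0],[0,0,0,0,0,0.04,0],[0,0,0,0,0,0.029,0],[0,0,0,0,0,0,0]]' | grep -E "pos|wid|forc|rot"
python3 - <<'E'
from h import *
go([.582,.15,.13],1.3695)
s=manip.snapshot('side')
for q in ['cuvette_center','square_cell_a','light_mid','lens_front','lamp_front','panel_top','block_center']: print(q,[(round(r['conf'],2),np.round(r['xyz'],4)) for r in manip.pinpoint(q,s)[:3]])
s=manip.snapshot('top');f=cv2.imread('pics/top0.png')[:,:,::-1]
# panel edges along rig-x scanlines, brightness profile in world at z=.035
g=cv2.cvtColor(np.ascontiguousarray(f),cv2.COLOR_RGB2GRAY).astype(np.float32)
yaw=-.2015;X=np.array([np.cos(yaw),np.sin(yaw)]);Y=np.array([-np.sin(yaw),np.cos(yaw)]);C=np.array([.582,.15])
def prof(pts):
    uv=np.array([pix(s,[*p,.035]) for p in pts],np.float32);return cv2.remap(g,uv[None,:,0].copy(),uv[None,:,1].copy(),cv2.INTER_LINEAR)[0]
xs=np.arange(-.14,.1401,.001)
for y in(-.12,-.05,-.03,0,.03,.05,.11,.13):
    p=prof([C+X*x+Y*y for x in xs]);d=np.diff(cv2.GaussianBlur(p[None],(7,1),1.5)[0])
    lo=xs<-.07;hi=xs>.07
    print(y,'front',xs[:-1][lo[:-1]][d[lo[:-1]].argmax()].round(3),'rear',xs[:-1][hi[:-1]][d[hi[:-1]].argmin()].round(3))
E
```

```text
eef_pos: [0.4445, -0.2627, 0.1899]
contact_force: [0.3, 0.2, -0.7]
width: 0.0122
finger_force: 30.0
eef_pos: [0.4445, -0.2627, 0.2785]
tool_rot: [3.141, 0.0, 1.367]
contact_force: [-0.5, 0.1, -0.3]
width: 0.0121
finger_force: 30.0
t 30.0833 at [ 0.4445 -0.2627  0.2785] [3.1408e+00 3.0000e-04 1.3671e+00] shift [0.8641 0.1021 0.2968] after turn [0.8637 0.1044 0.297 ] turn [ 0.0005  0.0002 -0.0015] w 0.0121 F 30.0 [-0.5  0.1 -0.3]
cuvette_center [(0.59, array([ 0.443 , -0.2655,  0.2829]))]
square_cell_a [(0.44, array([ 0.4367, -0.2156,  0.0119])), (0.42, array([ 0.4546, -0.3252,  0.008 ]))]
light_mid [(0.8, array([0.5806, 0.147 , 0.1359]))]
lens_front [(0.7, array([0.5623, 0.0638, 0.1358]))]
lamp_front [(0.58, array([0.5983, 0.2397, 0.1348]))]
panel_top [(0.85, array([0.5775, 0.1457, 0.0354])), (0.16, array([0.5625, 0.0611, 0.1361]))]
block_center [(0.88, array([ 0.5735, -0.2393,  0.0272])), (0.16, array([ 0.572 , -0.2406,  0.0064]))]
-0.12 front -0.105 rear 0.104
-0.05 front -0.106 rear 0.104
-0.03 front -0.106 rear 0.103
0 front -0.107 rear 0.103
0.03 front -0.107 rear 0.102
0.05 front -0.107 rear 0.103
0.11 front -0.108 rear 0.101
0.13 front -0.108 rear 0.102
```

The cuvette is held (width 12.1 mm), its centre 4–5 mm above the TCP as planned. The panel edges put the light path near (0.581, 0.150). I'll move over it.

```bash
python3 -m crank '[[0.02,0.002,0,0,0,-0.0045,0],[0.04,0.004,0,0,0,0,0],[0.05,0.006,0,0,0,0,0],[0.05,0.006,0,0,0,0,0],[0.05,0.006,0,0,0,0,0],[0.05,0.006,0,0,0,0,0],[0.05,0.006,0,0,0,0,0],[0.05,0.006,0,0,0,0,0]]' | grep -E "pos"
python3 -m crank '[[0.05,0.006,0,0,0,0,0],[0.05,0.006,0,0,0,0,0],[0.05,0.006,0,0,0,0,0],[0.05,0.006,0,0,0,0,0],[0.05,0.006,0,0,0,0,0],[0.05,0.006,0,0,0,0,0],[0.05,0.006,0,0,0,0,0],[0.05,0.006,0,0,0,0,0]]' | grep -E "pos"
python3 -m crank '[[0.04,0.005,0,0,0,0,0],[0.03,0.004,0,0,0,0,0],[0.02,0,0,0,0,0,0],[0.01,0,0,0,0,0,0],[0,0,0,0,0,0,0],[0,0,0,0,0,0,0],[0,0,0,0,0,0,0],[0,0,0,0,0,0,0]]' | grep -E "pos|rot|wid"
python3 -c "
from h import *
go([.581,.15,.13],1.374)"
```

```text
eef_pos: [0.5004, -0.0885, 0.2776]
eef_pos: [0.5623, 0.1032, 0.2775]
eef_pos: [0.5764, 0.1487, 0.2777]
tool_rot: [3.141, 0.0, 1.375]
width: 0.0122
t 32.5333 at [0.5764 0.1487 0.2777] [3.1414 0.     1.3753] shift [0.0044 0.0084 0.2954] after turn [0.0044 0.0084 0.2954] turn [0.0001 0.     0.0008] w 0.0122 F 30.0 [ 0.2 -0.7 -0.1]
```

```bash
python3 -m crank '[[0.0044,0.0084,0,0,0,0,0],[0,0,0.02,0,0,0,0],[0,0,0.04,0,0,0,0],[0,0,0.045,0,0,0,0],[0,0,0.045,0,0,0,0],[0,0,0.045,0,0,0,0],[0,0,0.04,0,0,0,0],[0,0,0.03,0,0,0,0]]' | grep -E "pos"
python3 -m crank '[[0,0,0.02,0,0,0,0],[0,0,0.01,0,0,0,0],[0,0,0,0,0,0,0],[0,0,0,0,0,0,0],[0,0,0,0,0,0,0],[0,0,0,0,0,0,0],[0,0,0,0,0,0,0],[0,0,0,0,0,0,0]]'
python3 - <<'E'
from h import *
go([.581,.15,.13],1.374)
for k in range(3):
  s=manip.snapshot('side')
  for q in ['cuvette_center','light_mid','lens_front','lamp_front','block_center','chip0_center']: print(q,[(round(r['conf'],2),np.round(r['xyz'],4)) for r in manip.pinpoint(q,s)[:4]])
E
```

```text
eef_pos: [0.5802, 0.1504, 0.1424]
time_s: 33.87
eef_pos: [0.5812, 0.1508, 0.1305]
tool_rot: [3.141, -0.0, 1.376]
contact_force: [-0.4, 0.5, 1.0]
width: 0.012
finger_force: 30.0
t 33.8667 at [0.5812 0.1508 0.1305] [ 3.1409e+00 -3.0000e-04  1.3762e+00] shift [-0.0017 -0.0001  0.001 ] after turn [-0.0017 -0.0001  0.001 ] turn [ 0.0004 -0.0002  0.0014] w 0.012 F 30.0 [-0.4  0.5  1. ]
cuvette_center [(0.62, array([0.5757, 0.1466, 0.1334]))]
light_mid [(0.71, array([0.5831, 0.1499, 0.1347]))]
lens_front [(0.92, array([0.5632, 0.0595, 0.1331])), (0.31, array([ 0.446 , -0.2627, -0.0026]))]
lamp_front [(0.8, array([0.598 , 0.2425, 0.1342]))]
block_center [(0.83, array([ 0.5697, -0.2379,  0.0299]))]
chip0_center [(0.53, array([0.4327, 0.1051, 0.004 ]))]
cuvette_center [(0.43, array([0.5757, 0.1502, 0.1356]))]
light_mid [(0.89, array([0.5832, 0.1495, 0.1345])), (0.3, array([ 0.7324, -0.2896, -0.001 ]))]
lens_front [(0.69, array([0.5635, 0.0594, 0.1342]))]
lamp_front [(0.95, array([0.6009, 0.24  , 0.1343]))]
block_center [(0.87, array([ 0.5684, -0.2369,  0.0268]))]
chip0_center [(0.61, array([0.5768, 0.1473, 0.0339])), (0.52, array([0.4339, 0.1047, 0.0062]))]
cuvette_center [(0.62, array([0.5786, 0.1468, 0.1346])), (0.36, array([0.562 , 0.0611, 0.1315]))]
light_mid []
lens_front [(0.64, array([0.5583, 0.0618, 0.1318])), (0.57, array([ 0.4264,  0.1796, -0.0016]))]
lamp_front [(0.64, array([0.6017, 0.239 , 0.1325])), (0.32, array([ 0.3717,  0.4829, -0.001 ]))]
block_center [(0.73, array([ 0.5699, -0.2383,  0.0294])), (0.51, array([0.5796, 0.148 , 0.1117]))]
chip0_center [(0.49, array([0.4314, 0.1023, 0.0069]))]
```

The numbers agree to within a millimetre or two. I'll make a small nudge along x, settle, and hand in.

```bash
python3 -m crank '[[-0.001,0.0015,0.0005,0,0,0,0],[0,0,0,0,0,0,0],[0,0,0,0,0,0,0],[0,0,0,0,0,0,0],[0,0,0,0,0,0,0],[0,0,0,0,0,0,0],[0,0,0,0,0,0,0],[0,0,0,0,0,0,0]]'
python3 -c "
from rig import manip
print(manip.sign_off())"
```

```text
time_s: 35.58
eef_pos: [0.5817, 0.1501, 0.1298]
tool_rot: [3.142, 0.0, 1.376]
contact_force: [-0.6, -0.1, 0.2]
width: 0.0118
finger_force: 30.0
the job is handed in; nothing more can be done
None
```

I handed the job in at 35.6 s; no verdict came back. All four chips are in the tray, the block is upright back at its original spot, and the long cuvette is held by its frosted sides in the light path, within about 2 mm of my estimate of its midpoint.

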